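Shut the sample keeper, dial the padlock open and present it at the hasp

TASK

First swing the vial rack's keeper bar shut over the samples until it snaps into its catch and the two hasp rings lie together. Then finish the padlock's combination (the earlier numbers are already dialled in): turn its dial, click by click, until the white line rests on the third white tick clockwise from the red index dot, and pull the shackle open to its stop. Lift the open lock out of its nest and finish still holding it, dial up, in the air with its shackle just above the hasp rings, touching neither rack nor nest, for a colleague to hang and close; leave the samples and the other things on the bench where they are.

Things in the scene. Friction and masses are not known exactly. Their poses are not given: they have to be found in the camera images.
- rack: Fixed vial rack: aluminium block 46 x 118 mm, 36 mm high, on a dark base plate 66 x 222 mm; origin on the bench under the block's middle; y runs along the row of four vials, x away from the robot at yaw 0. The keeper's hinge post stands at y = +74 mm, the catch post (24 x 20 mm, 67 mm high, a sprung ball on top) at -74 mm, beyond it the hasp's fixed ring at -90 mm.
- keeper (a joint): Angle of the steel keeper bar (14 mm wide, 10 high, top 87 mm above the bench), rad: 0 = shut along the row against its stop; grows to 1.75 as the free end swings level to the rack's -x side (clockwise from above). Nearly free, stays where left. At about 0.06 a ridge below meets the sprung ball; about 4 N at the knob carries it over, and below 0.02 the ball holds it shut.
- keeper_hinge (a point): Point on the keeper's upright hinge axis, 82 mm above the bench.
- keeper_knob (a point): Middle height of the upright black knob on the keeper bar, 118 mm from the hinge axis: a round knob 15 mm across that rises from the bar's top (87 mm) to 117 mm; this point is 104 mm above the bench. It moves with the bar.
- hasp_eye (a point): Centre of the fixed hasp ring (upright ring 23 mm across outside, 13 mm hole, axis along the rack's x), 92 mm above the bench; its top is at 104 mm. The bar's own like ring lies against it when shut.
- nest: Fixed grey plastic nest of the padlock, 74 x 74 mm with two screw ears at its y sides; origin on the bench under its centre. The lock rests on its floor, 16 mm high, inside rims that rise to 34 mm (outer faces 37 mm from the centre); the -x rim is open in the middle (46 mm) for the shackle.
- padlock: Loose brass padlock lying in the nest, dial up, about 0.24 kg; origin at the centre of its underside, axes as the nest's: shackle towards -x, z up. Case 60 x 60 x 26 mm. Round the dial ten marks 36 degrees apart: the red index dot on the -x side, next to the shackle, then nine white ticks.
- red_index (a point): The red index dot on the padlock's face.
- dial_grip (a point): Point on the dial's upright axis, 40 mm above the lock's underside (56 mm above the bench in the nest), where to grip: the black ribbed dial is 32 mm across from 31 to 49 mm above the underside, over a flat skirt 40 mm across.
- dial_mark (a point): Outer end of the dial's white line, 19 mm from the axis.
- dial (a joint): Angle of the dial, rad, clockwise from above: 0 = white line at the red index, 0.628 a click, 1.885 = third white tick clockwise, the open place (so is 1.885 less a whole turn). It turns without end either way; a sprung ball pulls it into the nearest of ten notches, with a torque of up to 0.08 N m between them.
- shackle (a joint): Travel of the shackle, m: 0 = shut, 0.015 = open to its stop, where the short leg is clear of the case. It slides along the lock's -x with 3 N of friction and stays where it is left. At any other dial notch than the open one it moves by less than 1.5 mm. Held by the shackle, the lock's weight hangs about 65 mm out from the grip, so grip firmly (60 N or more).
- shackle_grip (a point): Point midway between the two straight legs of the shackle, where to grip: the steel bow (8 mm rod, 40 mm across its legs) lies level, 13 mm above the lock's underside (29 mm above the bench in the nest); this point is 52 mm from the lock's centre when shut, and moves with the shackle. The straight legs reach from the case (30 mm from its centre) to 64 mm, the end of the bow to 84 mm.
- sample_1: Screw-cap sample vial, 22 mm across, 59 mm high, standing in the rack's bore at y = -43.5 mm in the rack's frame, its foot 10 mm above the bench; origin at the centre of its foot.
- sample_2: Screw-cap sample vial, 22 mm across, 59 mm high, standing in the rack's bore at y = -14.5 mm in the rack's frame, its foot 10 mm above the bench; origin at the centre of its foot.
- sample_3: Screw-cap sample vial, 22 mm across, 59 mm high, standing in the rack's bore at y = 14.5 mm in the rack's frame, its foot 10 mm above the bench; origin at the centre of its foot.
- sample_4: Screw-cap sample vial, 22 mm across, 59 mm high, standing in the rack's bore at y = 43.5 mm in the rack's frame, its foot 10 mm above the bench; origin at the centre of its foot.
- beaker_2: Bystander: small empty glass beaker, 46 x 50 x 56 mm, behind the work; origin under its centre.
- petri_dish: Bystander: glass dish with lid, 60 mm across, 16 mm high, near the front left corner of the bench; origin under its centre.
- tweezers: Bystander: steel tweezers, 11 x 126 x 10 mm, at the front edge; origin under the middle.
- phone: Bystander: dark phone with a green edge, 159 x 75 x 8 mm, at the front right; origin under its centre.

How it is judged:
On the way, in this order (a step that is already met when the one before it is completed fails the run):
1. the keeper bar is shut in its catch (value of joint keeper below 0.02 rad), for 0.3 s.
2. the dial rests on the third tick, the shackle still shut ((value of joint dial between 1.765 and 2.005 rad or value of joint dial between -4.5182 and -4.2782 rad) and value of joint shackle below 0.003 m), for 0.2 s.
3. the shackle is pulled open (value of joint shackle above 0.012 m and (value of joint dial between 1.765 and 2.005 rad or value of joint dial between -4.5182 and -4.2782 rad)), for 0.2 s.
At the end, for the whole second after the job is handed in: Keeper shut within 0.02 rad, dial on the third tick, shackle 12 mm out or more; the padlock held still in the fingers, dial up within 20 degrees, middle of its shackle legs within 30 mm sideways of the hasp ring's centre and 25 to 120 mm above it, clear of rack and nest; samples upright (all of step 3 and value of joint keeper below 0.02 rad and horizontal distance between shackle_grip and hasp_eye below 0.03 m and z of shackle_grip in the frame of hasp_eye between 0.025 and 0.12 m and angle between padlock's own z axis and vertical below 0.35 rad and linear speed of padlock below 0.03 m/s and contact force between the fingers and padlock above 1 N and contact force between padlock and rack below 0.2 N and contact force between padlock and nest below 0.2 N and angle between each of sample_1, sample_2, sample_3, sample_4's own z axis and vertical below 0.2 rad); the arm keeps its last pose, push and grip.
It fails at once if a sample was pulled out of the rack or knocked over (distance of any of sample_1, sample_2, sample_3, sample_4 from where it was at the start of the episode above 0.015 m).
It fails at once if a bystander was pushed away (distance of any of beaker_2, petri_dish, tweezers, phone from where it was at the start of the episode above 0.03 m).
It also fails if it takes over 72 s, if anything falls off the work surface, if the arm or the gripper's body presses on something with over 40 N, if the wrist force passes 120 N, or if a joint passes its speed limit or range.

ROBOT

A 6-joint arm with a two-finger parallel gripper is mounted at the origin on a cart in front of the work surface, level with it; the furniture and walls round the work are solid. World frame = base frame: x ahead of the robot, y to its left, z up, the work surface at z = 0. Lengths are in m, angles in rad, forces in N, time in s.
With the tool pointing down it reaches from about 0.375 to 0.825 m from the base axis. Payload 5.5 kg.
Tool frame: the origin (TCP) lies at the very end of the fingers, on their centre line; the grasp point (between the pads) lies 19 mm behind it; z points along the fingers, y is the line along which they close (so a half turn about z gives the same grasp; the last joint's range is limited). The gripper opens to 85 mm and grips with 20 to 120 N. Pads are 22 mm wide; open, the fingers measure 114 mm over their backs; the gripper's body (76 mm by 85 mm) begins 54 mm behind the grasp point. The pads swing forward as they close: fully open they stand 13 mm farther back than shut.
Start: joints at [-1.309, 0.314, -0.047, 1.21, 0, 1.571], TCP at [0.155, -0.58, 0.231] pointing down, gripper open.
Joint ranges: [-2.67, 2.67], [-0.69, 1.73], [-1.03, 1.25], [-2.08, 2.16], [-1.42, 1.45], [-3.14, 3.14]. Speed limits (rad/s): [2.39, 2.39, 3.01, 3.14, 3.14, 3.14].

INTERFACE

Orientations are given as a rotation vector (axis times angle).
In Python, from bench import arm gives the robot as it stands.
- The arm moves only by the shell command python3 nudge.py 'ROWS' [FORCE]. ROWS is a JSON list of rows, 1 to 10 of them, each of 7 numbers: dx, dy, dz in shares of the most that a row can go, 1 being 62.5 mm, then a rotation vector rx, ry, rz in units of 0.25 rad, then the finger opening in m; each row shifts and turns the commanded pose from where the row before left it, along the tool's axes as they then stand; what a row does not reach is not made up. A row lasts 1/8 s, in which the tool goes at most 0.0625 m and 0.188 rad, less where a joint would pass 70% of its speed; a pose out of reach is approached as far as the arm can. The fingers move at their own pace and stop on an object; FORCE is the grip in N (left out, the last holds). Time passes only in rows, so rows that do not move let the fingers close. It prints the time, the measured TCP pose, the force, the opening and the grip force at its end. Input that does not fit is refused with a message, and nothing moves.
- arm.state(): the state, without advancing time (a new reading comes with each control period).
- arm.camera(name): name is "side" or "top"; returns the picture (480x640x3 uint8, red, green, blue); there is no depth.
- arm.calibration(name): a dict with "fovy" (degrees; the focal length in pixels is half the picture's height over the tangent of half this angle, whatever the lens; pixels are square), "cx", "cy" (the principal point, pixels), "cam_to_world" (4x4, takes a point from camera to world coordinates). Camera axes: x right, y down, z forward; pixel columns grow to the right and rows downward; lengths in m; the calibration is good to about 2 mm. A picture is of the moment at which its call begins. calibration takes no time and is no camera call.
- arm.finish_job(): hands the job in; it is judged then, once.
The state is a dict: "t": time; "joint_positions": joint angles; "dq": joint speeds; "effort": joint torques, N m; "ee_pos": TCP position; "ee_rot": TCP orientation; "force": force on the tool from outside, world axes, zero at the start; "torque": the same for the moment, N m; "finger_gap": finger opening in m; "gripper_force": force on a finger pad.
Only numpy, scipy, OpenCV 4.12 (cv2) and the standard library are available. Lean on these libraries where they do the work, as an engineer would, in place of code of your own. Each camera call takes 0.05 s, during which the arm holds its last target. There are 200 camera calls.

## Working session

There is one attempt and no reset: what is moved stays moved. The work goes in short steps, Python scripts to look and compute and a shell command to move; the robot and the scene stay as the last step left them, time stands still between calls to the robot, and variables do not carry over. Pictures are saved under pics/ and viewed, at most 13 in all, crops included, and the job is handed in when it is done.

```bash
ls; mkdir -p pics
python3 - <<'E'
from bench import arm
import cv2,numpy as np
for n in("side","top"):
    im=arm.camera(n);cv2.imwrite(f"pics/{n}0.png",im[:,:,::-1])
    c=arm.calibration(n);print(n,c["fovy"],c["cx"],c["cy"],np.round(c["cam_to_world"],4).tolist())
s=arm.state();print({k:np.round(v,3).tolist() for k,v in s.items()})
E
```

```text
bench.py
nudge.py
pics
side 45.2575360379574 320.5765115820836 236.3947671433272 [[-0.9337, 0.2595, -0.2467, 0.8271], [0.3579, 0.6957, -0.6228, 0.7043], [0.01, -0.6698, -0.7425, 0.9335], [0.0, 0.0, 0.0, 1.0]]
top 53.84881274188601 319.6851483474744 235.5561056246283 [[-0.0277, -0.9975, 0.0653, 0.4843], [-0.9995, 0.0286, 0.0129, 0.0048], [-0.0147, -0.0649, -0.9978, 1.0757], [0.0, 0.0, 0.0, 1.0]]
{'t': 0.1, 'joint_positions': [-1.309, 0.314, -0.048, 1.21, -0.0, 1.571], 'dq': [-0.0, -0.001, 0.003, 0.0, -0.0, 0.001], 'effort': [0.0, -54.077, 34.054, 0.011, -0.0, -0.0], 'ee_pos': [0.155, -0.579, 0.231], 'ee_rot': [-3.113, -0.41, 0.0], 'force': [-0.884, -0.351, 0.019], 'torque': [0.013, 0.027, 0.019], 'gripper_force': 0.0, 'finger_gap': 0.086}
```

View pics/side0.png

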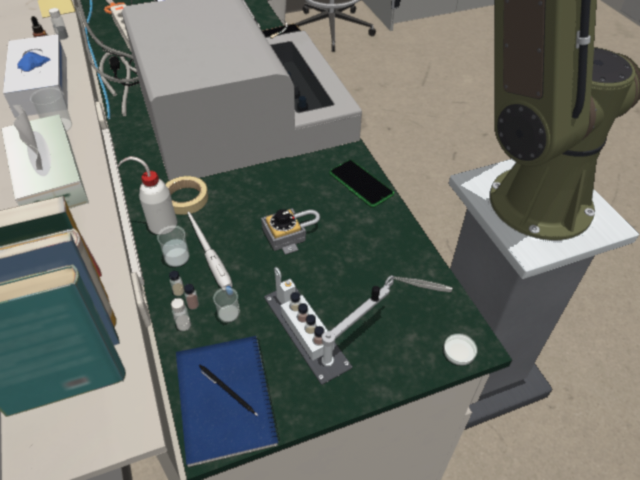

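View pics/top0.png

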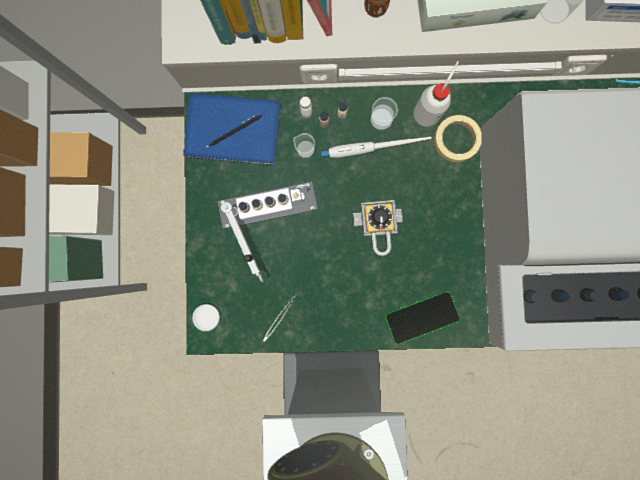

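The side view shows the lock near (290,228), the rack from (280,280) to (330,350), and the open keeper with its knob at (376,293). In the top view the lock is near (380,217), the rack near (268,204) and the knob near (249,258). I'll zoom in on both.

```bash
cat > h.py <<'E'
from bench import arm
import cv2,numpy as np
def ray(n,u,v):
    c=arm.calibration(n);f=240/np.tan(np.radians(c["fovy"]/2));T=np.array(c["cam_to_world"])
    return T[:3,3],T[:3,:3]@np.array([(u-c["cx"])/f,(v-c["cy"])/f,1])
def plane(n,u,v,z):
    o,d=ray(n,u,v);return o+d*(z-o[2])/d[2]
def tri(a,b):  # side px, top px
    (o,d),(p,e)=ray("side",*a),ray("top",*b)
    t=np.linalg.lstsq(np.c_[d,-e],p-o,rcond=None)[0];A=o+d*t[0];B=p+e*t[1];return (A+B)/2,np.linalg.norm(A-B)
def crop(im,x,y,w,h,s): return cv2.resize(im[y:y+h,x:x+w],None,fx=s,fy=s,interpolation=cv2.INTER_CUBIC)
E
python3 - <<'E'
from h import *
s=cv2.imread("pics/side0.png");t=cv2.imread("pics/top0.png")
a=np.vstack([crop(t,345,190,65,70,4.2),crop(s,255,195,70,65,4.2)[:, :273]])if 0 else None
L=np.zeros((600,800,3),np.uint8)
def put(im,x,y):L[y:y+im.shape[0],x:x+im.shape[1]]=im
put(crop(t,350,192,66,66,6),0,0)      # top lock *6 at (0,0)
put(crop(s,258,200,66,60,6),400,0)    # side lock
put(crop(t,212,180,110,104,2),0,396)  # low
put(crop(s,262,262,134,78,3),396,362)
cv2.imwrite("pics/c1.png",L)
E
```

```text
Traceback (most recent call last):
ValueError: could not broadcast input array from shape (208,220,3) into shape (204,220,3)
```

Run:
```python
from h import *
s=cv2.imread("pics/side0.png");t=cv2.imread("pics/top0.png")
L=np.zeros((600,800,3),np.uint8)
def put(im,x,y):L[y:y+im.shape[0],x:x+im.shape[1]]=im
put(crop(t,350,195,60,64,5),0,0)      # top lock *5 at (0,0)
put(crop(s,258,200,66,60,5),320,0)    # side lock
put(crop(t,212,180,110,104,2.5),0,330)
put(crop(s,262,262,134,118,2.5),320,302)
cv2.imwrite("pics/c1.png",L)
```

```text
(no output)
```

View pics/c1.png

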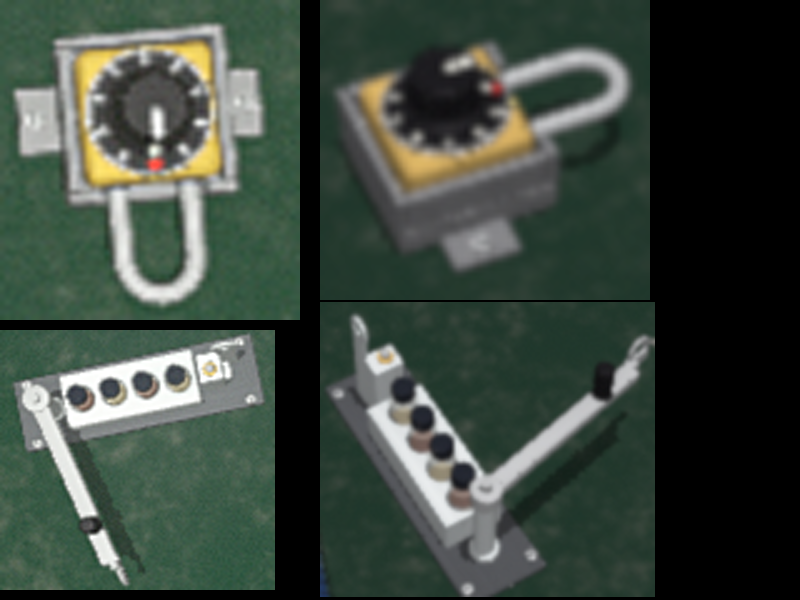

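The crops show the white line at the red dot, so three clicks clockwise are needed. The knob is at top (248.4,258) / side (375,293), the hinge at top (227,207) / side (328,336), and the fixed ring near top (305,186) / side (277,275). Next I'll measure these.

Run:
```python
from h import *
s=cv2.imread("pics/side0.png");t=cv2.imread("pics/top0.png")
def mask(im,lo,hi,box):
    h=cv2.cvtColor(im,cv2.COLOR_BGR2HSV);m=cv2.inRange(h,lo,hi);b=np.zeros_like(m);x,y,w,hh=box;b[y:y+hh,x:x+w]=m[y:y+hh,x:x+w];return b
def cen(m): y,x=np.nonzero(m);return x.mean(),y.mean(),len(x)
for n,im,bl,bk in(("side",s,(258,200,66,60),(368,284,18,18)),("top",t,(350,195,60,64),(240,250,18,16))):
    r=mask(im,(0,150,120),(6,255,255),bl)|mask(im,(174,150,120),(180,255,255),bl)
    g=mask(im,(15,90,120),(32,255,255),bl);y,x=np.nonzero(g);k=mask(im,(0,0,0),(180,255,45),bk)
    rc=cv2.minAreaRect(np.c_[x,y].astype(np.float32))
    print(n,"red",cen(r),"brass",rc,"knob",cen(k))
    if n=="top":
        P=cv2.boxPoints(rc);C=np.array([plane("top",*p,.042) for p in P]);print("brass corners",C.round(4).tolist(),C.mean(0))
        sh=mask(im,(0,0,130),(180,60,255),(365,234,32,25))
        y,x=np.nonzero(sh);print("shackle",x.min(),x.max(),y.max(),cen(sh))
        print([plane("top",u,v,.029).round(4) for u,v in((x.min(),245),(x.max(),245),(x.mean(),y.max()))])
    R=cen(r);print("red plane",plane(n,R[0],R[1],.042).round(4))
print("hinge",tri((328,336),(226.8,206.8)))
print("knob",tri((375.2,293.2),(248.4,258)))
print("ring",tri((278,275.5),(304.8,186)))
print("brass",tri((287.5,225),(381,216)))
# rack block/base
g=mask(t,(0,0,55),(180,90,130),(212,180,110,50))|mask(t,(0,0,130),(180,60,255),(212,180,110,50))
y,x=np.nonzero(g);rc=cv2.minAreaRect(np.c_[x,y].astype(np.float32));print(rc)
print([plane("top",*p,.003).round(4) for p in cv2.boxPoints(rc)])
# vial caps z=.069
k=mask(t,(0,0,0),(180,120,60),(236,190,52,24));n_,_,st,ce=cv2.connectedComponentsWithStats(k)
for a,c in zip(st,ce):
    if 15<a[4]<200: print("cap",c.round(1),a[4],plane("top",*c,.069).round(4))
```

```text
side red (np.float64(293.0), np.float64(217.0), 1) brass ((282.8000183105469, 222.89999389648438), (23.084625244140625, 30.04163360595703), 71.56504821777344) knob (np.float64(374.6666666666667), np.float64(292.55882352941177), 102)
red plane [ 0.5663 -0.1166  0.042 ]
top red (np.float64(380.8), np.float64(227.4), 5) brass ((379.089111328125, 217.39109802246094), (27.264019012451172, 27.761537551879883), 84.2894058227539) knob (np.float64(250.08333333333334), np.float64(258.1666666666667), 12)
brass corners [[0.616, -0.0809, 0.042], [0.6203, -0.1417, 0.042], [0.5604, -0.1454, 0.042], [0.5561, -0.0848, 0.042]] [ 0.58819479 -0.11319943  0.042     ]
shackle 365 390 255 (np.float64(380.6190476190476), np.float64(243.8190476190476), 210)
[array([ 0.529 , -0.0814,  0.029 ]), array([ 0.5274, -0.1366,  0.029 ]), array([ 0.5059, -0.1151,  0.029 ])]
red plane [ 0.566  -0.1162  0.042 ]
hinge (array([0.61571503, 0.21231124, 0.08521397]), np.float64(3.275166232888907e-05))
knob (array([0.5063023 , 0.16623219, 0.09780686]), np.float64(0.0007558641680391299))
ring (array([0.65480901, 0.04756921, 0.07458283]), np.float64(0.004565825697000031))
brass (array([ 0.586523  , -0.11633653,  0.0262513 ]), np.float64(0.013631022194317674))
((266.5, 204.49998474121094), (108.99998474121094, 48.99999237060547), 0.0)
[array([0.5766, 0.2642, 0.003 ]), array([0.6896, 0.2627, 0.003 ]), array([0.682 , 0.0121, 0.003 ]), array([0.5694, 0.0153, 0.003 ])]
```

Run:
```python
from h import *
f=lambda a,b:(212+a/2.5,180+(b-330)/2.5)
for q in((14,382),(247,335),(264,402),(32,450)):print("base",plane("top",*f(*q),.003).round(4))
C=[]
for q in((79,397),(111,390),(144.5,383),(177,376)):C.append(plane("top",*f(*q),.069));print("cap",C[-1].round(4))
h=np.array([.6157,.2123]);C=np.array(C)[:,:2]
d=C[3]-C[0];d/=np.linalg.norm(d);print("yaw from caps",np.arctan2(d[0],-d[1]))
mid=C.mean(0);print("mid",mid,"hinge from mid",mid-d*.074,"ring",mid+d*.09, "catch",mid+d*.074)
k=np.array([.5063,.1662]);print("L",np.linalg.norm(k-h));v=k-h
print("keeper ang",np.arctan2(v[1]*d[0]-v[0]*d[1],v@d))
# projection check of ring centre in both
for n in("side","top"):
    c=arm.calibration(n);T=np.linalg.inv(c["cam_to_world"]);F=240/np.tan(np.radians(c["fovy"]/2))
    for P in(np.r_[mid+d*.09,.104],np.r_[h+d*.164,.104]):
        p=T[:3,:3]@P+T[:3,3];print(n,c["cx"]+F*p[0]/p[2],c["cy"]+F*p[1]/p[2])
```

```text
base [0.6411 0.2505 0.003 ]
base [0.6781 0.0356 0.003 ]
base [0.6159 0.0217 0.003 ]
base [0.578  0.2348 0.003 ]
cap [0.6168 0.1795 0.069 ]
cap [0.622  0.1519 0.069 ]
cap [0.6272 0.1229 0.069 ]
cap [0.6324 0.0948 0.069 ]
yaw from caps 0.18276568618328895
mid [0.62461037 0.13728045] hinge from mid [0.61116088 0.21004797] ring [0.64096786 0.04877942] catch [0.63805986 0.06451294]
L 0.11871634259864988
keeper ang -1.354753549504741
side 283.3643735086954 263.9409998076334
side 281.42550732322934 265.4863554369016
top 303.30656410081986 191.24114070667957
top 302.1665906125209 189.1050399259895
```

Run:
```python
from h import *
for a,b in(((289,75),(527,262)),((355,103),(491,349)),((165,130),(523,92))):print(tri(a,b))
```

```text
(array([ 0.48519852, -0.35185772,  0.23168108]), np.float64(0.006955258910087756))
(array([ 0.32857748, -0.31288057,  0.14698677]), np.float64(0.026666030041011052))
(array([ 0.79305951, -0.37847222,  0.157708  ]), np.float64(0.048460072705105633))
```
Low part ~0.1 high (front x≈.3). Main box ~.23 high, starts x≈.47, y<-.35. Path straight from start to (.4,-.05) at z .231+: at y=-.31, x=.155+.27*.245/.53=.28. TCP above low part at .231 OK. Main box not near (x>.47). Forearm comes from base so fine. Radius min: line (.155,-.58)->(.42,-.05): cross=.155*.53+.58*.265... =(.0822+.1537)/.5926=.398. fine. 

Units first: shifts go in shares of 62.5 mm and turns go in units of 0.25 rad. So -0.044 m is -0.704, 0.039 m is 0.624.

```bash
python3 nudge.py '[[0.624,-0.704,0,0,0,0,0.06],[0.624,-0.704,0,0,0,0,0.06],[0.624,-0.704,0,0,0,0,0.06],[0.624,-0.704,0,0,0,0,0.06],[0.624,-0.704,0,0,0,0,0.06],[0.624,-0.704,0,0,0,0,0.06],[0.624,-0.704,0,0,0,0,0.06],[0.624,-0.704,0,0,0,0,0.06],[0.624,-0.704,0,0,0,0,0.05],[0.624,-0.704,0,0,0,0,0.05]]'; python3 -c "
from bench import arm
print(arm.state()['joint_positions'])"
```

```text
t: 1.35
ee_pos: [0.4186, -0.0518, 0.2313]
ee_rot: [3.114, 0.41, 0.0]
force: [0.6, -0.3, 0.2]
finger_gap: 0.0498
gripper_force: 0.0
[-1.22859670e-01 -2.29622644e-02 -4.41512491e-01  1.15188262e+00
 -2.12681119e-04  2.75689067e+00]
```

Scaled: 0.0518 m is 0.8288, -0.0277 m is -0.4432, -0.145 rad is -0.58.

```bash
python3 nudge.py '[[0,0,0,0,0,-0.58,0.04],[0,0,0,0,0,-0.58,0.04],[0,0,0,0,0,-0.58,0.04],[0.8288,-0.4432,0,0,0,0,0.04],[0.8288,-0.4432,0,0,0,0,0.04],[0.8288,-0.4432,0,0,0,0,0.04],[0.832,-0.44,0,0,0,0,0.04],[0,0,0.8,0,0,0,0.04],[0,0,0.32,0,0,0,0.04]]'
python3 - <<'E'
from h import *
print(arm.state()['joint_positions'])
t=arm.camera("top");s=arm.camera("side")
cv2.imwrite("pics/c2.png",np.hstack([crop(t,190,150,130,150,3),crop(s,300,210,130,150,3)])[:,:,::-1])
E
```

```text
t: 2.48
ee_pos: [0.5045, 0.1648, 0.1583]
ee_rot: [-2.952, -1.075, 0.007]
force: [-0.6, -0.9, -0.6]
finger_gap: 0.04
gripper_force: 0.0
[ 3.15716299e-01  2.29598054e-01 -3.29080437e-01  1.01638872e+00
 -6.61345369e-05  2.75866018e+00]
```

View pics/c2.png

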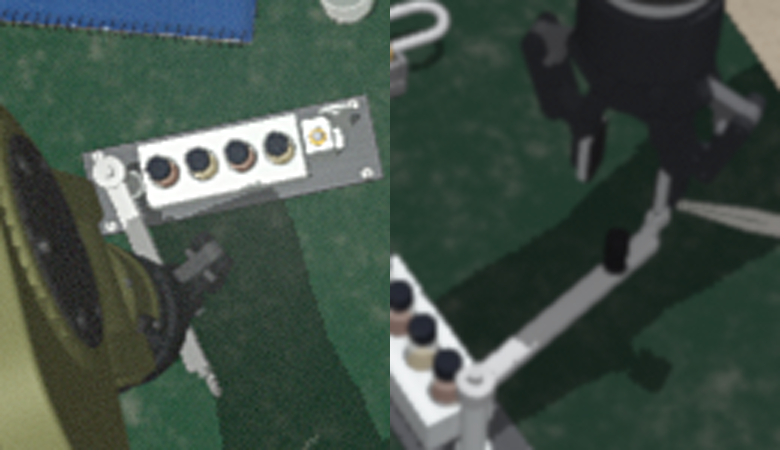

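The fingers straddle the knob in both views. Next I lower the tool and swing the bar along its arc.

Scaled: 0.031 m is 0.496, 0.03 m is 0.48.

```bash
python3 nudge.py '[[0,0,0.48,0,0,0,0.034],[0,0,0.496,0,0,0,0.03],[0,0,0,0,0,0,0.03]]'; python3 nudge.py '[[-0.0592,0.24,0,0,0,-0.42,0.03],[-0.0528,0.24,0,0,0,-0.42,0.03],[-0.0464,0.2416,0,0,0,-0.42,0.03],[-0.04,0.2432,0,0,0,-0.42,0.03],[-0.0336,0.2448,0,0,0,-0.42,0.03],[-0.0272,0.2448,0,0,0,-0.42,0.03],[-0.0208,0.2464,0,0,0,-0.42,0.03],[-0.0144,0.2464,0,0,0,-0.42,0.03],[-0.008,0.2464,0,0,0,-0.42,0.03],[0,0,0,0,0,0,0.03]]'
```

```text
t: 2.95
ee_pos: [0.5048, 0.1636, 0.0993]
ee_rot: [-2.953, -1.072, 0.005]
force: [0.1, -0.4, -0.3]
finger_gap: 0.0303
gripper_force: 0.0
t: 4.2
ee_pos: [0.6168, 0.0913, 0.1024]
ee_rot: [2.142, 2.296, 0.004]
force: [-0.5, 0.5, 0.1]
finger_gap: 0.0297
gripper_force: 0.0
```

Scaled: 0.008 m is 0.128, 0.006 m is 0.096, -0.05 rad is -0.2.

```bash
python3 nudge.py '[[0.016,0.128,0.096,0,0,-0.2,0.03],[0,0.128,0,0,0,-0.2,0.03],[0,0.096,0,0,0,0,0.03],[0,0.032,0,0,0,0,0.03],[0,0,0,0,0,0,0.03]]'; python3 nudge.py '[[0,0.064,0,0,0,0,0.03],[0,0.032,0,0,0,0,0.03],[0,0,0,0,0,0,0.03]]';python3 - <<'E'
from h import *
t=arm.camera("top");s=arm.camera("side")
cv2.imwrite("pics/c3.png",np.hstack([crop(t,210,150,130,100,3),crop(s,250,220,130,100,3)])[:,:,::-1])
E
```

```text
t: 4.82
ee_pos: [0.6369, 0.0949, 0.0949]
ee_rot: [-2.025, -2.4, 0.004]
force: [-5.3, -2.0, 4.8]
finger_gap: 0.03
gripper_force: 2.9
t: 5.2
ee_pos: [0.6434, 0.096, 0.0946]
ee_rot: [-2.025, -2.401, 0.002]
force: [-4.2, -1.8, 4.3]
finger_gap: 0.0297
gripper_force: 2.5
```

View pics/c3.png

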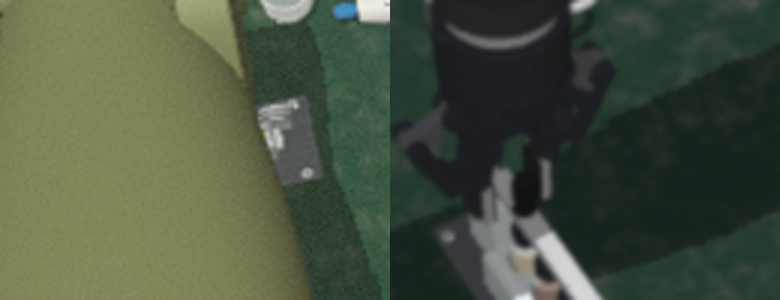

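The bar is nearly in line with the row and the push is about 5 N, so I'm keeping on pushing in small steps.

```bash
for i in 1; do python3 nudge.py '[[0,0.032,-0.032,0,0,0,0.03],[0,0,0,0,0,0,0.03]]'; python3 nudge.py '[[0,0.048,0,0,0,0,0.03],[0,0,0,0,0,0,0.03]]';python3 nudge.py '[[0,0.048,0,0,0,0,0.03],[0,0,0,0,0,0,0.03]]'; done
```

```text
t: 5.55
ee_pos: [0.6434, 0.0961, 0.095]
ee_rot: [-2.023, -2.399, 0.007]
force: [-7.0, -1.6, -1.4]
finger_gap: 0.0302
gripper_force: 3.5
t: 5.8
ee_pos: [0.6437, 0.0961, 0.0947]
ee_rot: [-2.021, -2.397, 0.013]
force: [-14.4, -4.0, 4.1]
finger_gap: 0.0301
gripper_force: 7.4
t: 6.05
ee_pos: [0.6439, 0.0961, 0.0945]
ee_rot: [-2.019, -2.394, 0.019]
force: [-21.9, -4.5, 10.5]
finger_gap: 0.03
gripper_force: 11.4
```

It's against its stop: the force rises and the pose no longer changes. I'm easing off, lifting, and moving over the lock.

Scaled: -0.0496 m is -0.7936, -0.0208 m is -0.3328.

```bash
python3 nudge.py '[[0,-0.096,0,0,0,0,0.03],[0,-0.096,0,0,0,0,0.03],[0,0,-0.48,0,0,0,0.035],[0,0,-0.64,0,0,0,0.05],[-0.7936,-0.3328,0,0,0,0,0.06],[-0.7936,-0.3328,0,0,0,0,0.06],[-0.7936,-0.3328,0,0,0,0,0.06],[-0.7936,-0.3328,0,0,0,0,0.06],[0,0,0,0,0,0,0.06]]'; python3 nudge.py '[[0,0,0,0,0,-0.68,0.06],[0,0,0,0,0,-0.68,0.06],[0,0,0,0,0,-0.68,0.06],[0,0,0,0,0,0,0.06]]';python3 - <<'E'
from h import *
t=arm.camera("top");s=arm.camera("side");print(arm.state()['joint_positions'])
L=np.hstack([crop(t,210,170,130,100,3),crop(s,250,170,130,170,3)[:300]])
L=np.vstack([np.hstack([crop(t,210,170,130,75,3),crop(s,250,245,130,75,3)]),np.hstack([crop(t,330,170,130,110,3),crop(s,230,140,130,110,3)])])
cv2.imwrite("pics/c4.png",L[:,:,::-1])
E
```

```text
t: 7.18
ee_pos: [0.5924, -0.1174, 0.1671]
ee_rot: [2.029, 2.396, 0.001]
force: [-0.2, 1.1, 0.4]
finger_gap: 0.0595
gripper_force: 0.0
t: 7.68
ee_pos: [0.5932, -0.1131, 0.1667]
ee_rot: [1.353, 2.834, 0.001]
force: [-0.2, 0.6, -0.3]
finger_gap: 0.0598
gripper_force: 0.0
[-1.89028827e-01  3.51265679e-01 -1.44292056e-01  1.07440703e+00
  3.11115590e-04  7.03173931e-01]
```

View pics/c4.png

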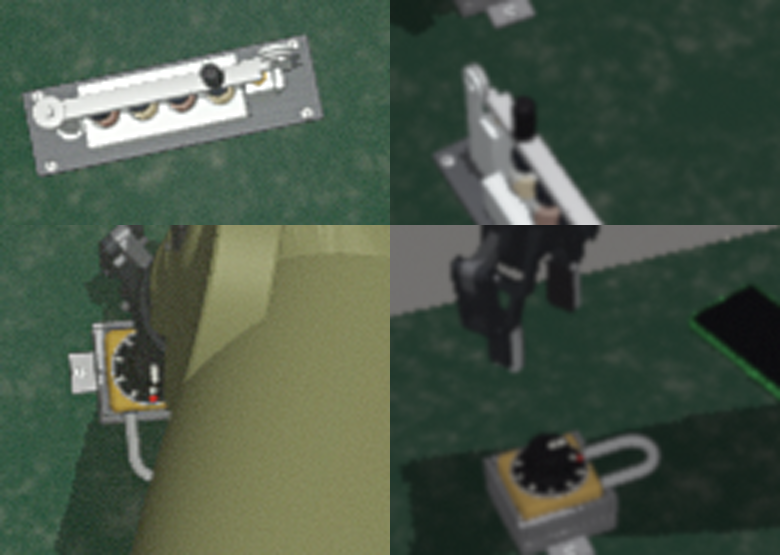

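Seen from both cameras the keeper is shut, its rings are together, and the white line still points at the red dot. I'm refining the dial centre.

Run:
```python
from h import *
print(tri((283.2,212.5),(381,215.5)),plane("top",381,215.5,.065))
print("ring",tri((277.5,271),(304,188)),plane("top",304,190,.104))
t=cv2.imread("pics/top0.png");h=cv2.cvtColor(t,cv2.COLOR_BGR2HSV)
m=cv2.inRange(h,(0,0,0),(180,255,75));b=np.zeros_like(m);b[200:232,362:400]=m[200:232,362:400]
c=max(cv2.findContours(b,0,1)[0],key=cv2.contourArea);e=cv2.minEnclosingCircle(c);print(e,plane("top",*e[0],.044))
```

```text
(array([ 0.58901005, -0.11437846,  0.06613238]), np.float64(0.0014288747454717404)) [ 0.58978126 -0.11482017  0.065     ]
ring (array([0.65173073, 0.04751099, 0.08600992]), np.float64(0.0021672878345628385)) [0.64352004 0.04727427 0.104     ]
((380.0, 217.0), 10.816754341125488) [ 0.58873861 -0.11500281  0.044     ]
```

```bash
python3 nudge.py '[[0.024,-0.0672,0.8,0,0,0,0.05],[0,0,0.8,0,0,0,0.05],[0,0,0.256,0,0,0,0.05],[0,0,0,0,0,0,0.05]]'; python3 nudge.py '[[0,0,0,0,0,0,0.028],[0,0,0,0,0,0,0.028],[0,0,0,0,0,0,0.028],[0,0,0,0,0,0,0.028]]' 40
```

```text
t: 8.28
ee_pos: [0.5878, -0.1152, 0.0499]
ee_rot: [-1.353, -2.834, 0.001]
force: [0.5, 0.1, 0.5]
finger_gap: 0.0501
gripper_force: 0.0
t: 8.78
ee_pos: [0.5903, -0.1157, 0.0526]
ee_rot: [1.35, 2.832, 0.002]
force: [0.6, 1.5, 6.5]
finger_gap: 0.0293
gripper_force: 40.1
```

Scaled: -0.002 m is -0.032, 0.145 rad is 0.58.

```bash
python3 nudge.py '[[0,0,-0.032,0,0,0.58,0.028],[0,0,0,0,0,0.58,0.028],[0,0,0,0,0,0.58,0.028],[0,0,0,0,0,0.58,0.028],[0,0,0,0,0,0.58,0.028],[0,0,0,0,0,0.58,0.028],[0,0,0,0,0,0.58,0.028],[0,0,0,0,0,0.58,0.028],[0,0,0,0,0,0.58,0.028],[0,0,0,0,0,0.58,0.028]]'; python3 nudge.py '[[0,0,0,0,0,0.58,0.028],[0,0,0,0,0,0.58,0.028],[0,0,0,0,0,0.58,0.028],[0,0,0,0,0,0,0.028],[0,0,0,0,0,0,0.028]]'; python3 -c "
from bench import arm
print(arm.state()['torque'],arm.state()['joint_positions'][5])"
```

```text
t: 10.02
ee_pos: [0.5879, -0.1154, 0.0528]
ee_rot: [-2.895, -1.219, 0.0]
force: [-1.9, 0.8, 0.5]
finger_gap: 0.0293
gripper_force: 40.4
t: 10.65
ee_pos: [0.5884, -0.1156, 0.0527]
ee_rot: [3.088, 0.576, 0.001]
force: [-0.1, 0.3, 1.3]
finger_gap: 0.0299
gripper_force: 40.7
[ 0.14931655  0.14359293 -0.007951  ] 2.5785770963670607
```

```bash
python3 nudge.py '[[0,0,0,0,0,0,0.05],[0,0,0,0,0,0,0.05],[0,0,-0.8,0,0,0.6,0.07],[0,0,-0.8,0,0,0.62,0.07],[0,0,-0.32,0,0,0,0.07],[0,0,0,0,0,0,0.07]]';python3 - <<'E'
from h import *
t=arm.camera("top");s=arm.camera("side")
cv2.imwrite("pics/c5.png",np.hstack([crop(t,350,190,65,70,5),crop(s,255,190,70,70,5)])[:,:,::-1])
E
```

```text
t: 11.4
ee_pos: [0.5897, -0.1158, 0.1743]
ee_rot: [3.139, 0.098, 0.006]
force: [-0.3, -0.1, -0.8]
finger_gap: 0.0697
gripper_force: 0.0
```

View pics/c5.png

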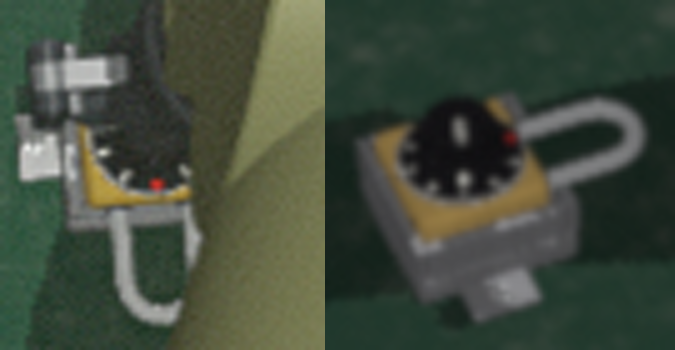

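Run:
```python
from h import *
c=arm.calibration("side");T=np.linalg.inv(c["cam_to_world"]);F=240/np.tan(np.radians(c["fovy"]/2))
for r,z in((.025,.043),(.018,.047),(.010,.065)):
  for k in range(0,6):
    a=np.pi+.065-k*np.pi/5;P=np.array([.589+r*np.cos(a),-.1145+r*np.sin(a),z])
    p=T[:3,:3]@P+T[:3,3];print(r,k,round((c["cx"]+F*p[0]/p[2]-255)*5+325),round((c["cy"]+F*p[1]/p[2]-190)*5))
s=arm.camera("side");cv2.imwrite("pics/c6.png",crop(s,270,200,40,40,14)[:,:,::-1])
```

```text
0.025 0 520 133
0.025 1 523 159
0.025 2 505 182
0.025 3 471 193
0.025 4 435 187
0.025 5 412 167
0.018 0 505 131
0.018 1 507 150
0.018 2 493 166
0.018 3 469 174
0.018 4 444 170
0.018 5 427 156
0.01 0 486 107
0.01 1 487 117
0.01 2 480 127
0.01 3 466 131
0.01 4 452 129
0.01 5 442 121
```

View pics/c6.png

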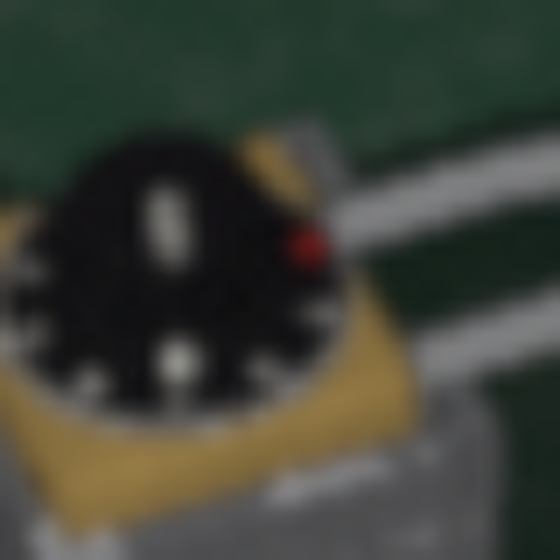

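The white line rests on the third tick clockwise: ticks in the crop at (325,312), (270,372) and (178,400), line end at (180,360). Now I'm taking the shackle.

Scaled: -0.0547 m is -0.8752, -0.0013 m is -0.0208.

```bash
python3 nudge.py '[[-0.8752,-0.0208,0,0,0,0,0.065],[0,0,0.96,0,0,0,0.065],[0,0,0.96,0,0,0,0.065],[0,0,0.48,0,0,0,0.065],[0,0,0.192,0,0,0,0.065],[0,0,0,0,0,0,0.065]]'; python3 nudge.py '[[0,0,0,0,0,0,0.044],[0,0,0,0,0,0,0.044],[0,0,0,0,0,0,0.044],[0,0,0,0,0,0,0.044]]' 100
```

```text
t: 12.3
ee_pos: [0.5326, -0.1174, 0.0094]
ee_rot: [-3.14, -0.097, 0.003]
force: [-0.2, -0.3, 0.1]
finger_gap: 0.0648
gripper_force: 0.0
t: 12.8
ee_pos: [0.5338, -0.1177, 0.0108]
ee_rot: [3.14, 0.097, 0.001]
force: [0.3, -0.7, -0.6]
finger_gap: 0.0439
gripper_force: 0.0
```

```bash
python3 nudge.py '[[0,0,0,0,0,0,0.034],[0,0,0,0,0,0,0.034],[0,0,0,0,0,0,0.034],[0,0,0,0,0,0,0.034]]' 100
python3 - <<'E'
from h import *
s=arm.camera("side");cv2.imwrite("pics/c7.png",crop(s,250,170,100,80,6)[:,:,::-1])
E
```

```text
t: 13.3
ee_pos: [0.5336, -0.1177, 0.0109]
ee_rot: [3.14, 0.097, 0.001]
force: [-1.5, -0.4, 6.2]
finger_gap: 0.0367
gripper_force: 99.2
```

View pics/c7.png

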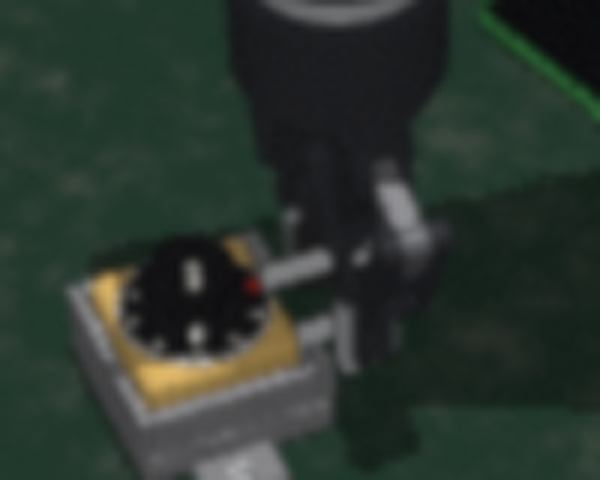

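The fingers hold the legs. Next comes the pull.

```bash
python3 nudge.py '[[-0.064,0,0,0,0,0,0.034],[-0.064,0,0,0,0,0,0.034],[-0.064,0,0,0,0,0,0.034],[-0.048,0,0,0,0,0,0.034],[0,0,0,0,0,0,0.034]]'; python3 nudge.py '[[-0.032,0,0,0,0,0,0.034],[0,0,0,0,0,0,0.034],[0,0,0,0,0,0,0.034]]'
```

```text
t: 13.98
ee_pos: [0.5184, -0.1187, 0.0106]
ee_rot: [3.14, 0.097, 0.0]
force: [1.4, 0.6, 6.0]
finger_gap: 0.0367
gripper_force: 99.8
t: 14.35
ee_pos: [0.5166, -0.1188, 0.0106]
ee_rot: [3.14, 0.097, 0.001]
force: [1.8, -0.7, 5.7]
finger_gap: 0.037
gripper_force: 99.7
```

Scaled: -0.002 m is -0.032.

```bash
python3 nudge.py '[[-0.032,0,0,0,0,0,0.034],[0,0,0,0,0,0,0.034],[0,0,0,0,0,0,0.034]]'; python3 nudge.py '[[-0.032,0,0,0,0,0,0.034],[0,0,0,0,0,0,0.034],[0,0,0,0,0,0,0.034]]'
python3 - <<'E'
from h import *
s=arm.camera("side");cv2.imwrite("pics/c8.png",crop(s,250,170,100,80,6)[:,:,::-1])
E
```

```text
t: 14.72
ee_pos: [0.5149, -0.1189, 0.0105]
ee_rot: [3.14, 0.097, 0.001]
force: [3.7, -0.4, 5.9]
finger_gap: 0.0367
gripper_force: 99.6
t: 15.1
ee_pos: [0.515, -0.119, 0.0109]
ee_rot: [3.14, 0.098, 0.006]
force: [8.7, 0.4, 1.4]
finger_gap: 0.0369
gripper_force: 99.7
```

View pics/c8.png

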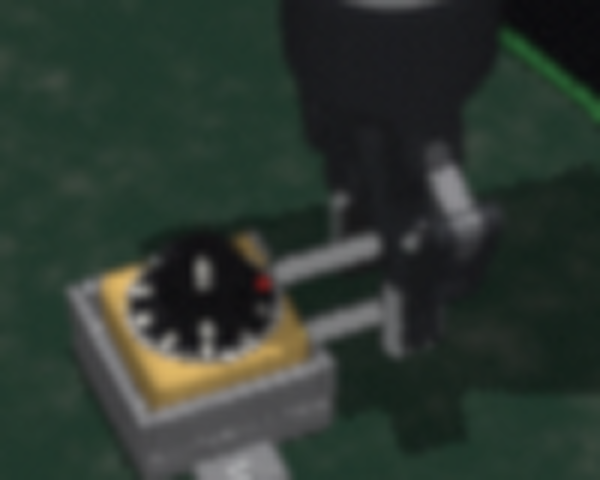

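The pull reached its stop with the dial still on tick three: the force rises and the lock has drawn up against the nest rim. I'm easing off and lifting.

Units first: shifts go in shares of 62.5 mm and turns go in units of 0.25 rad. So -0.03 m is -0.48, -0.04 m is -0.64.

```bash
python3 nudge.py '[[0.032,0,0,0,0,0,0.034],[0,0,-0.08,0,0,0,0.034],[0,0,-0.16,0,0,0,0.034],[0,0,-0.32,0,0,0,0.034],[0,0,-0.48,0,0,0,0.034],[0,0,-0.64,0,0,0,0.034],[0,0,-0.64,0,0,0,0.034],[0,0,-0.4,0,0,0,0.034],[0,0,0,0,0,0,0.034],[0,0,0,0,0,0,0.034]]' 120; python3 nudge.py '[[0,0,0,0,0,-0.48,0.034],[0,0,0,0,0,-0.48,0.034],[0,0,0,0,0,-0.44,0.034],[0.48,-0.272,0,0,0,0,0.034],[0.48,-0.272,0,0,0,0,0.034],[0.48,-0.272,0,0,0,0,0.034],[0.48,-0.272,0,0,0,0,0.034],[0.48,-0.272,0,0,0,0,0.034],[0.48,-0.272,0,0,0,0,0.034],[0,0,0,0,0,0,0.034]]'
python3 - <<'E'
from h import *
t=arm.camera("top");s=arm.camera("side")
cv2.imwrite("pics/c9.png",np.hstack([crop(t,210,120,130,150,3),crop(s,210,170,130,150,3)])[:,:,::-1])
E
```

```text
t: 16.4
ee_pos: [0.5125, -0.1184, 0.1781]
ee_rot: [-3.139, -0.097, 0.007]
force: [-0.1, -0.4, -2.6]
finger_gap: 0.0362
gripper_force: 118.8
t: 17.65
ee_pos: [0.6381, 0.0485, 0.1772]
ee_rot: [-3.074, -0.646, 0.006]
force: [-0.2, -0.2, -4.2]
finger_gap: 0.0364
gripper_force: 118.8
```

View pics/c9.png

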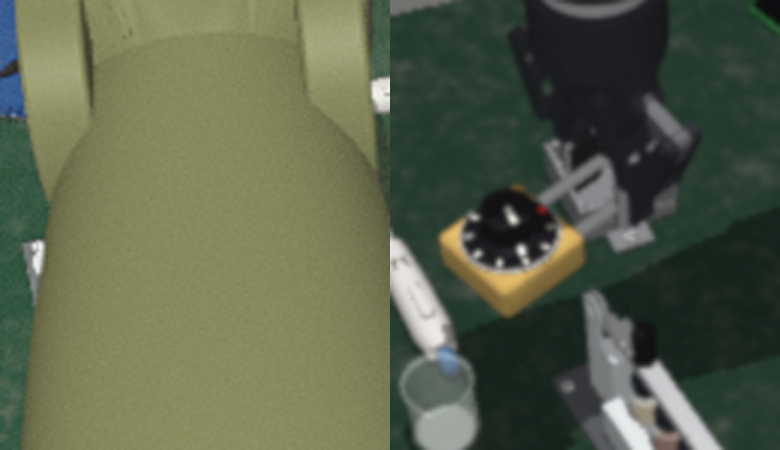

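The lock is level and open with the dial on its tick, held above the rings. I'm lowering it a little, settling, and handing in.

Scaled: 0.004 m is 0.064, 0.002 m is 0.032.

```bash
python3 nudge.py '[[0.064,0,0.192,0,0,0,0.034],[0.032,0,0.192,0,0,0,0.034],[0,0,0.128,0,0,0,0.034],[0,0,0,0,0,0,0.034],[0,0,0,0,0,0,0.034],[0,0,0,0,0,0,0.034],[0,0,0,0,0,0,0.034],[0,0,0,0,0,0,0.034]]'; python3 -c "
from bench import arm
print(arm.finish_job())"
```

```text
t: 18.75
ee_pos: [0.6443, 0.0492, 0.1485]
ee_rot: [3.075, 0.642, 0.001]
force: [-0.4, -0.2, -1.8]
finger_gap: 0.0366
gripper_force: 118.8
the job is handed in; nothing more can be done
None
```

The job was handed in at about 18.8 s, with no verdict returned: the keeper is shut, the dial is on the third tick, the shackle is pulled to its stop, and the open lock is held dial up about 75 mm above the hasp ring's centre.

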